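# Fold the hold-down flap and shut the sample box

## Robot

A 7-joint arm with a two-finger parallel gripper is mounted at the origin on a cart in front of the work surface, level with it; the furniture and walls round the work are solid. World frame = base frame: x ahead of the robot, y to its left, z up, the work surface at z = 0. Lengths are in m, angles in rad, forces in N, time in s.
With the tool pointing down it reaches from about 0.425 to 0.825 m from the base axis. Payload 3.6 kg.
Tool frame: the origin (TCP) lies at the very end of the fingers, on their centre line; the grasp point (between the pads) lies 19 mm behind it; z points along the fingers, y is the line along which they close (so a half turn about z gives the same grasp; the last joint's range is limited). The gripper opens to 85 mm and grips with 20 to 120 N. Pads are 22 mm wide; open, the fingers measure 114 mm over their backs; the gripper's body (76 mm by 85 mm) begins 54 mm behind the grasp point. The pads swing forward as they close: fully open they stand 13 mm farther back than shut.
Start: joints at [1.28, 0.615, -0.013, 1.423, 0.008, 1.103, -0.04], TCP at [0.17, -0.627, 0.231] pointing down, gripper open.
Joint ranges: [-3.12, 3.12], [-0.3, 2.06], [-1.34, 1.32], [0.26, 2.42], [-1.36, 4.5], [0.01, 1.98], [-2.84, 2.84]. Speed limits (rad/s): [2.79, 2.79, 3.14, 3.14, 3.14, 3.14, 3.14].

## Interface

Orientations are given as a unit quaternion [x, y, z, w].
In Python, from cell import robot gives the robot as it stands.
- The arm moves only by the tool jog_arm, never from a script. Its argument "plan" is a list of rows, each a list of 3 entries, a list of its own where there are three numbers: the turn, a rotation vector about the world's x, y, z in rad, then the shift along the world's x, y, z in cm, then the closure, from -1 (fully open) to 1 (shut). A call has 1 to 20 rows; each row is the pose to reach, as a shift and turn from the pose commanded when the call began; what a row does not reach only later rows make up. A row lasts 1/12 s, in which the tool goes at most 41.7 mm and 7.16 degrees, less where a joint would pass 70% of its speed; a pose out of reach is approached as far as the arm can. A call with a gripper value outside its range is refused whole. The fingers move at their own pace and stop on an object; the grip force is fixed at half the most. Time passes only in rows, so rows that repeat a pose let the fingers close. It gives the time, the measured TCP pose, the force, the opening and the grip force at its end, in the units of the state.
- robot.observe(): the state, without advancing time (a new reading comes with each control period).
- robot.grab_frame(name): name is "side" or "top" or "wrist"; returns (picture, depth): 384x512x3 uint8, blue, green, red; 384x512 float32, m along the optical axis (not along the pixel's ray), 0 where there is no reading.
- robot.camera_info(name): a dict with "fx", "fy", "cx", "cy" (pixels), "distortion" ([k1, k2, p1, p2, k3] as OpenCV has them; the pictures are not rectified), "cam_to_world" (4x4, takes a point from camera to world coordinates). Camera axes: x right, y down, z forward; pixel columns grow to the right and rows downward; lengths in m; the calibration is good to about 2 mm. A picture is of the moment at which its call begins: read the wrist's pose just before it. camera_info takes no time and is no camera call; for the wrist camera it gives the pose at the moment of the call.
- robot.close_job(): hands the job in; it is judged then, once.
The state is a dict: "t": time; "joint_positions": joint angles; "qd": joint speeds; "tau": joint torques, N m; "ee_pos": TCP position; "ee_rot": TCP orientation; "wrist_force": force on the tool from outside, world axes, zero at the start; "torque": the same for the moment, N m; "finger_gap": finger opening in m; "grasp_force": force on a finger pad.
Only numpy, scipy, OpenCV 4.12 (cv2) and the standard library are available. Lean on these libraries where they do the work, as an engineer would, in place of code of your own. Each camera call takes 0.05 s, during which the arm holds its last target. There are 200 camera calls.

## Task

Close the open white sample box for storage: first push the upright metal flap inside it over until it lies down flat over the vials, and only then push the box's raised lid over and down until it is fully shut. Do it by pushing with the fingertips or the outside of the fingers: do not pinch the flap or the lid, and leave everything in the box and around it where it stands.

Things in the scene. Friction and masses are not known exactly. Their poses are not given: they have to be found in the camera images.
- sample_box: Open white plastic box, 110 (x) x 150 (y) x 75 mm high, walls 6 mm, fixed on a low grey stand (118 x 158 mm, 5 to 25 mm high, differs each time). Origin at the centre of the box's underside, z up. In its frame the lid is hinged along the +x rim (the far side from the robot, turned by the yaw), the flap along the +y (left) wall inside. Left of a divider at y = -13 mm is the vial holder.
- lid (a joint): Lid angle in rad: 0 = shut, lying flat on the rim; about 1.57 = standing straight up; more = leaning back away from the box (stop at 1.95). It starts open at 1.65 to 1.88. A stiff friction hinge (about 0.2 N m; some 1 to 3 N at the free edge) holds it wherever it is left: it does not fall, it must be pushed all the way.
- flap (a joint): Flap angle in rad: 0 = folded down flat; about 1.57 = standing upright on the left side of the box (stop at 1.65). It starts at 1.40 to 1.60. It folds from the left side of the box towards its right (towards the box's -y). A friction hinge (about 0.05 N m, under 1 N at the free edge) holds it where it is left.
- lid_edge (a point): Middle of the lid's free edge, half-way through its 8 mm thickness. The lid is a white plate reaching 118 mm from its hinge line and 154 mm wide, with a small lip 40 mm wide that stands 6 mm out at the middle of the free edge. Axes turn with the lid: x points from the edge to the hinge, y along the hinge, z out of the lid's outer face (up when shut, away from the robot when the lid stands upright). When shut, the outer face is 83 mm above the box's underside.
- lid_hinge (a point): Middle of the lid's hinge line, 75 mm above the box's underside, at box-frame x = 60 mm, y = 0; the line runs along the box's y. The lid's underside passes through it, its outer face lies 8 mm out; the point lid_edge is 118 mm from it along the lid.
- flap_edge (a point): Middle of the flap's free edge, half-way through its thickness. The flap is an aluminium plate 94 mm wide (along the box's x), reaching 82 mm from its hinge line, 4 mm thick. Axes turn with the flap: y points from the edge to the hinge, x along the hinge, z out of its upper face (up when folded down, to the left when upright). Folded down, the flap's upper face is 68 mm above the box's underside, 7 mm below the rim.
- flap_hinge (a point): Middle of the flap's hinge line, 66 mm above the box's underside, at box-frame x = 0, y = 66.5 mm (just inside the left wall); the line runs along the box's x.
- vial_a: Small brown glass vial with white cap, 22 mm across, 44 mm tall, in a hole of the holder in the left half of the box, well below the flap; origin at the centre of its underside. Leave it alone.
- vial_b: Small clear vial with blue cap, same size, in another hole of the holder. Leave it alone.
- stopper: Stopper, 26 mm across, 22 mm tall, in the right compartment of the box. Leave it alone.
- beaker: Glass beaker, 56 mm across, 58 mm tall, on the worktop between robot and box; stands loose and upright; origin at the centre of its underside. Leave it alone.
- pot: Clear specimen pot with lid, 92 mm across, 57 mm tall, on the worktop behind the box; stands loose and upright; origin at the centre of its underside. Leave it alone.
- dish: Petri dish, 92 mm across, 16 mm tall, on the worktop behind the box to the left; stands loose and upright; origin at the centre of its underside. Leave it alone.
- jar: Small jar with red cap, 56 mm across, 70 mm tall, on the worktop behind the box; stands loose and upright; origin at the centre of its underside. Leave it alone.

How it is judged:
On the way, in this order (a step that is already met when the one before it is completed fails the run):
1. the flap lies folded down while the lid still stands open (value of joint flap below 0.1 rad and value of joint lid above 1.2 rad), for 0.2 s.
2. the lid is shut over the folded flap (value of joint lid below 0.05 rad and value of joint flap below 0.1 rad), for 0.2 s.
At the end, for the whole second after the job is handed in: The flap lies folded down (within 0.1 rad of flat) and the lid is shut on the rim (within 0.05 rad, about 6 mm at its free edge) and at rest; the vials and everything standing on the worktop are upright and within 20 mm of where they were (the stopper within 30 mm) (all of step 2 and velocity of joint lid between -0.05 and 0.05 rad/s and distance of each of vial_a, vial_b, beaker, pot, dish, jar from where it was at the start of the episode below 0.02 m and distance of stopper from where it was at the start of the episode below 0.03 m and angle between each of vial_a, vial_b, beaker, pot, dish, jar's own z axis and vertical below 0.3 rad); the robot touches nothing.
It fails at once if the lid is swung down past 1.2 rad while the flap is not yet folded down (value of joint lid below 1.2 rad and value of joint flap above 0.25 rad).
It fails at once if the flap is pinched between the fingers (contact force between the fingers and flap above 1 N and z of the grasp point in the frame of flap_edge between -0.004 and 0.004 m and y of the grasp point in the frame of flap_edge between -0.004 and 0.082 m and x of the grasp point in the frame of flap_edge between -0.05 and 0.05 m).
It fails at once if the lid is pinched between the fingers (contact force between the fingers and lid above 1 N and z of the grasp point in the frame of lid_edge between -0.006 and 0.006 m and x of the grasp point in the frame of lid_edge between -0.008 and 0.118 m and y of the grasp point in the frame of lid_edge between -0.08 and 0.08 m).
It fails at once if something in the box or round it is moved or lifted (distance of any of vial_a, vial_b, beaker, pot, dish, jar from where it was at the start of the episode above 0.02 m or distance of stopper from where it was at the start of the episode above 0.03 m).
It also fails if it takes over 51 s, if anything falls off the work surface, if the arm or the gripper's body presses on something with over 40 N, if the wrist force passes 120 N, or if a joint passes its speed limit or range.

## Working session

There is one attempt and no reset: what is moved stays moved. The work goes in short steps, Python scripts to look and compute and a tool call to move; the robot and the scene stay as the last step left them, time stands still between calls to the robot, and variables do not carry over. Pictures are saved under pics/ and viewed, at most 10 in all, crops included, and the job is handed in when it is done.

Besides the shell and the picture viewer there is one more tool, called after ">>>" in YAML: its name, and indented under it one key for each argument. jog_arm: Moves the arm, as the interface text tells. Its arguments: {"type":"object","properties":{"plan":{"type":"array"}},"required":["plan"]}

```bash
mkdir -p pics; ls
cat > h.py <<'E'
import numpy as np, cv2
from cell import robot
def cloud(n):
    im,d=robot.grab_frame(n); c=robot.camera_info(n)
    K=np.array([[c['fx'],0,c['cx']],[0,c['fy'],c['cy']],[0,0,1.]])
    v,u=np.mgrid[:384,:512]
    p=cv2.undistortPoints(np.stack([u,v],-1).reshape(-1,1,2).astype(float),K,np.array(c['distortion'])).reshape(384,512,2)
    P=np.dstack([p*d[...,None],d]); T=np.array(c['cam_to_world'])
    W=P@T[:3,:3].T+T[:3,3]; W[d==0]=np.nan
    return im,W,T
E
python3 - <<'E'
from h import *
o=robot.observe(); print(o)
for n in('top','side'):
    im,W,T=cloud(n); np.save(n+'.npy',W); cv2.imwrite(f'{n}.png',im); print(n,T.round(3).tolist())
a=cv2.imread('top.png');b=cv2.imread('side.png')
cv2.imwrite('pics/a.png',cv2.resize(np.vstack([a,b]),None,fx=.78,fy=.78))
E
```

```text
pics
{'t': 0.0, 'joint_positions': array([ 1.27950209,  0.61596017, -0.01264536,  1.42493561,  0.00810793,
        1.10339272, -0.04039068]), 'qd': array([-0.0011711 , -0.00069651,  0.00125272,  0.00050408, -0.00126241,
        0.00158026,  0.00085599]), 'tau': array([-4.09033601e-04, -4.69219923e+01,  2.59320829e-01, -1.71034384e+01,
        9.96684859e-03,  9.51069145e-03,  1.09123326e-05]), 'ee_pos': array([ 0.16992915, -0.62658569,  0.23009933]), 'ee_rot': array([ 9.91240605e-01,  1.32061780e-01, -1.89452696e-04, -1.30921712e-03]), 'wrist_force': array([-0.681513  ,  1.30670858, -0.43010765]), 'torque': array([-0.03017199,  0.04188051, -0.01288196]), 'grasp_force': 0.0, 'finger_gap': 0.08559295984418748}
top [[0.015, -0.994, 0.108, 0.407], [-0.999, -0.018, -0.029, -0.053], [0.031, -0.108, -0.994, 1.142], [0.0, 0.0, 0.0, 1.0]]
side [[-0.98, 0.176, -0.089, 0.664], [0.197, 0.857, -0.476, 0.591], [-0.008, -0.485, -0.875, 1.276], [0.0, 0.0, 0.0, 1.0]]
```

View pics/a.png

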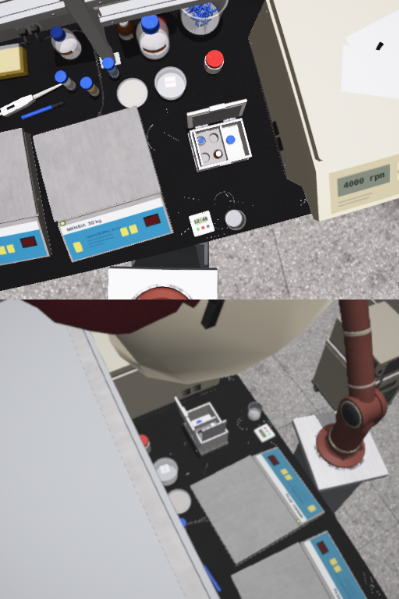

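The picture shows the box at about (280,188) full-size px in the top view, with the lid along its upper (far) edge. The beaker is at (300,280), and the centrifuge wall is to the right. Next I fit the geometry from the depth.

Run:
```python
from h import *
W=np.load('top.npy'); S=np.load('side.npy')
im=cv2.imread('top.png')
print('box centre',W[188,280],'beaker',W[280,300])
w=W.reshape(-1,3); c=W[188,280]
m=(abs(w[:,0]-c[0])<.14)&(abs(w[:,1]-c[1])<.13); b=w[m]
h,e=np.histogram(b[:,2],bins=np.arange(-.01,.26,.004)); print([(round(x,3),n) for x,n in zip(e,h) if n])
for n,u in(('top',im[120:240,220:350]),('side',cv2.imread('side.png')[110:220,200:320])):
    cv2.imwrite(f'pics/c_{n}.png',cv2.resize(u,None,fx=4,fy=4,interpolation=cv2.INTER_CUBIC))
# obstacle map: max height
allp=np.vstack([w,S.reshape(-1,3)]); allp=allp[~np.isnan(allp).any(1)]
for x in np.arange(.40,1.0,.04):
    r=[]
    for y in np.arange(-.36,.3,.04):
        q=allp[(abs(allp[:,0]-x)<.02)&(abs(allp[:,1]-y)<.02),2]; r.append('%4d'%(1000*q.max()) if len(q) else '   .')
    print('%.2f'%x,''.join(r))
```

```text
box centre [ 0.50479945 -0.15332271  0.04916164] beaker [ 0.30107539 -0.20287146  0.0210396 ]
[(np.float64(-0.01), np.int64(14)), (np.float64(-0.006), np.int64(926)), (np.float64(-0.002), np.int64(5001)), (np.float64(0.002), np.int64(2002)), (np.float64(0.006), np.int64(40)), (np.float64(0.01), np.int64(66)), (np.float64(0.014), np.int64(176)), (np.float64(0.018), np.int64(437)), (np.float64(0.022), np.int64(347)), (np.float64(0.026), np.int64(146)), (np.float64(0.03), np.int64(47)), (np.float64(0.034), np.int64(27)), (np.float64(0.038), np.int64(75)), (np.float64(0.042), np.int64(156)), (np.float64(0.046), np.int64(598)), (np.float64(0.05), np.int64(370)), (np.float64(0.054), np.int64(74)), (np.float64(0.058), np.int64(77)), (np.float64(0.062), np.int64(48)), (np.float64(0.066), np.int64(65)), (np.float64(0.07), np.int64(107)), (np.float64(0.074), np.int64(152)), (np.float64(0.078), np.int64(47)), (np.float64(0.082), np.int64(53)), (np.float64(0.086), np.int64(359)), (np.float64(0.09), np.int64(341)), (np.float64(0.094), np.int64(75)), (np.float64(0.098), np.int64(18)), (np.float64(
[... 1411 characters left out ...]
 7  12   7  84  83  82  79   71031
0.64  351 350 349   6   7   8   8   8  63  62  60  23  22  21 119 1211025
0.68  351 350 350   7   6   7   6  52  63  63  62  23  23  21 909 965 991
0.72  350 350 351 312   5  73  75   7  62  62  61  21  20 121 909 9461009
0.76  350 350 352 350   6  75  75   5   6 128 136 391 412 436 44210101011
0.80  352 351 350 350   7  71  74   6   6 193 194 223 279 324101110111011
0.84  351 350 344 312   7 152 155 224 221 224 227 278 279 226101010111010
0.88    .   .   3   6   6 192 210 221 220  44  44   4  72   4 147   . 134
0.92    .   .   7   6   7 140  75  73  64   5   5   3   0   2   .   .   .
0.96    .   .   7   5   5  52  33   5   4   4   1  -3   .   .   .   .   .
```

View pics/c_top.png

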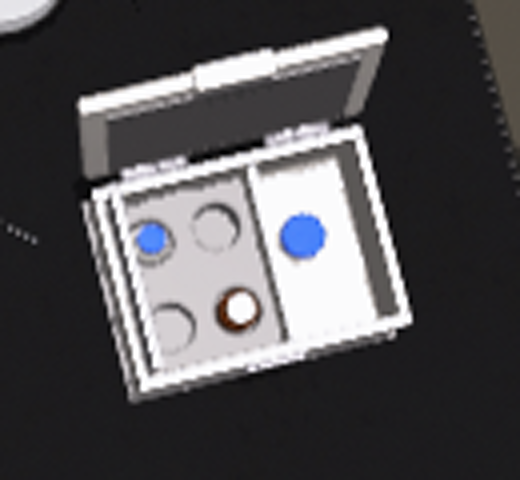

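View pics/c_side.png

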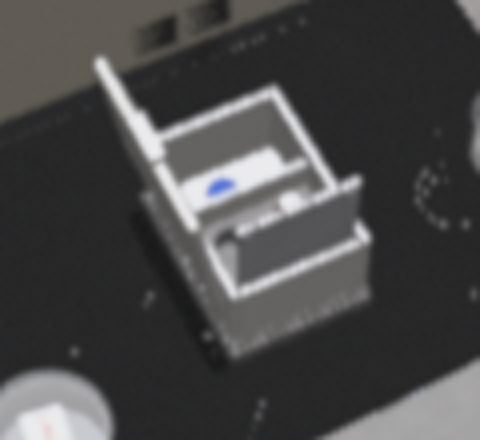

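Top crop: the box has vials and a blue stopper, the lid is up at the far edge and the flap is upright along the left edge. Side crop: the flap stands on the left and the lid is open. I now fit the rim rectangle and the planes.

Run:
```python
from h import *
A={n:np.load(n+'.npy').reshape(-1,3) for n in('top','side')}
def sel(n,z0,z1): 
    w=A[n]; return w[(w[:,2]>z0)&(w[:,2]<z1)&(abs(w[:,0]-.51)<.14)&(abs(w[:,1]+.15)<.13)]
for n in A:
    r=sel(n,.086,.098); 
    k=cv2.minAreaRect((r[:,:2]*1000).astype(np.float32)); print(n,'rim z',np.median(r[:,2]),k,cv2.boxPoints(k).tolist())
a=sel('top',.08,.098)
k=cv2.minAreaRect((sel('top',.086,.098)[:,:2]*1000).astype(np.float32))
ang=np.radians(k[2]); ang=(ang+np.pi/4)%(np.pi/2)-np.pi/4; R=np.array([[np.cos(ang),-np.sin(ang)],[np.sin(ang),np.cos(ang)]]); c=np.array(k[0])/1000
print('yaw',ang)
for n in A:
    p=sel(n,.1,.25); q=(p[:,:2]-c)@R; 
    lid=q[:,0]>.048; z=p[:,2]
    for lo in np.arange(.1,.22,.015):
        m=lid&(z>lo)&(z<lo+.015)
        f=(~lid)&(z>lo)&(z<lo+.015)
        print(n,round(lo,3),'lid x',np.percentile(q[m,0],[5,50,95]).round(4) if m.sum()>5 else '', 'y',np.percentile(q[m,1],[1,99]).round(3) if m.sum()>5 else '','flap y',np.percentile(q[f,1],[5,50,95]).round(4) if f.sum()>5 else '','x',np.percentile(q[f,0],[2,98]).round(4) if f.sum()>5 else '', f.sum())
```

```text
top rim z 0.09019382783323193 ((513.0042114257812, -153.8641357421875), (117.19145202636719, 151.29913330078125), 15.000080108642578) [[436.8254699707031, -95.95806884765625], [475.9847717285156, -242.10174560546875], [589.1829833984375, -211.77020263671875], [550.023681640625, -65.62652587890625]]
side rim z 0.08987887619890356 ((516.6434326171875, -153.20651245117188), (124.76217651367188, 151.58352661132812), 15.225190162658691) [[436.54791259765625, -96.45706176757812], [476.35577392578125, -242.72018432617188], [596.7389526367188, -209.95596313476562], [556.9310913085938, -63.692840576171875]]
yaw 0.2618007859587217
top 0.1 lid x [0.0566 0.0577 0.06  ] y [-0.075  0.075] flap y [0.068  0.0681 0.0696] x [-0.0474  0.033 ] 19
top 0.115 lid x [0.0581 0.0596 0.0623] y [-0.074  0.076] flap y [0.068  0.0681 0.0693] x [-0.0453  0.0335] 17
top 0.13 lid x [0.0603 0.0618 0.0641] y [-0.073  0.075] flap y [0.0672 0.068  0.0695] x [-0.0502  0.0356] 13
top 0.145 lid x [0.0627 0.0641 0.0668] y [-0.075  0.076] flap y [0.0661 0.0692 0.0694] x [-0.0454  0.0384] 6
top 0.16 lid x [0.0648 0.0664 0.069
[... 346 characters left out ...]
 [0.0639 0.0663 0.0686] x [-0.0456  0.0422] 79
side 0.115 lid x [0.0606 0.0685 0.0705] y [-0.073  0.074] flap y [0.0637 0.0663 0.0698] x [-0.0467  0.0419] 83
side 0.13 lid x [0.0649 0.0709 0.073 ] y [-0.07   0.075] flap y [0.0641 0.0669 0.0691] x [-0.049   0.0416] 88
side 0.145 lid x [0.0668 0.0732 0.0752] y [-0.068  0.076] flap y [0.0635 0.067  0.0698] x [-0.0462  0.0403] 87
side 0.16 lid x [0.0703 0.0759 0.0772] y [-0.068  0.075] flap y [0.0632 0.0666 0.0702] x [-0.0477  0.0408] 48
side 0.175 lid x [0.0712 0.078  0.0796] y [-0.076  0.075] flap y  x  0
side 0.19 lid x [0.0712 0.0784 0.0817] y [-0.075  0.075] flap y  x  0
side 0.205 lid x [0.0727 0.0783 0.0821] y [-0.072  0.073] flap y  x  0
```

>>> jog_arm:
  plan:
    - [[0,0,0],[0,0,6],1]
    - [[0,0,0],[0,2,12],1]
    - [[0,0,0],[2,4,17],1]
    - [[0,0,0],[4,8,17],1]
    - [[0,0,0],[6,11,17],1]
    - [[0,0,0],[8,14,17],1]
    - [[0,0,0],[10,18,17],1]
    - [[0,0,0],[12,22,17],1]
    - [[0,0,0],[14,26,17],1]
    - [[0,0,0],[16,30,17],1]
    - [[0,0,0],[18,34,17],1]
    - [[0,0,0],[20,38,17],1]
    - [[0,0,0],[22,42,17],1]
    - [[0,0,0],[24,45,17],1]
    - [[0,0,0],[26,49,17],1]
    - [[0,0,0],[28,53,17],1]
    - [[0,0,0],[29,56,17],1]
    - [[0,0,0],[29.5,58,17],1]
    - [[0,0,0],[29.5,58,17],1]
    - [[0,0,0],[29.5,58,17],1]

```text
t: 1.77
ee_pos: [0.4657, -0.0419, 0.4009]
ee_rot: [0.991, 0.137, -0.0, -0.001]
wrist_force: [-1.2, -0.4, -0.9]
finger_gap: 0.0002
grasp_force: 0.0
```

>>> jog_arm:
  plan:
    - [[0,0,0],[0,0,-4],1]
    - [[0,0,0],[0,0,-8],1]
    - [[0,0,0],[0,0,-12],1]
    - [[0,0,0],[0,0,-16],1]
    - [[0,0,0],[0,0,-20],1]
    - [[0,0,0],[0,0,-23],1]
    - [[0,0,0],[0,0,-25],1]
    - [[0,0,0],[0,0,-26],1]
    - [[0,0,0],[0,0,-26],1]
    - [[0,0,0],[0,0,-26],1]

```text
t: 2.6
ee_pos: [0.4647, -0.0485, 0.141]
ee_rot: [0.991, 0.131, -0.001, 0.0]
wrist_force: [1.6, 0.5, 0.4]
finger_gap: -0.0002
grasp_force: 0.0
```

```bash
cat > p.py <<'E'
from h import *
o=robot.observe(); p=o['ee_pos']; print(p,o['wrist_force'].round(1))
C=np.array([.5095,-.1548]); X=np.array([np.cos(.262),np.sin(.262)]); Y=np.array([-X[1],X[0]])
def shift(bx,by,z): 
    w=C+bx*X+by*Y; return (np.r_[w,z]-p)*100
d=p[:2]-C; bx=d@X; print('box xy',bx,d@Y)
E
python3 - <<'E'
from p import *
r=.055
for t in [95,90,80,70,60,50,40,30,20,10,5,0,-3]:
    a=np.radians(t); y=.0665-r*np.cos(a)+.002*np.sin(a)+.0145; z=.082+r*np.sin(a)+.002*np.cos(a)
    print(t,shift(-.013,y,z).round(1))
E
```

```text
[ 0.46465355 -0.04850382  0.14095051] [1.6 0.5 0.4]
box xy -0.015783945102743776 0.11428451251600819
95 [ 1.  -2.5 -0.4]
90 [ 1.1 -2.9 -0.4]
80 [ 1.3 -3.9 -0.4]
70 [ 1.6 -4.8 -0.7]
60 [ 1.8 -5.6 -1. ]
50 [ 2.  -6.4 -1.6]
40 [ 2.2 -7.1 -2.2]
30 [ 2.3 -7.6 -3. ]
20 [ 2.5 -8.1 -3.8]
10 [ 2.5 -8.3 -4.7]
5 [ 2.5 -8.4 -5.2]
0 [ 2.6 -8.5 -5.7]
-3 [ 2.6 -8.5 -6. ]
```

>>> jog_arm:
  plan:
    - [[0,0,0],[0.5,-1.2,-0.2],1]
    - [[0,0,0],[1.0,-2.3,-0.4],1]
    - [[0,0,0],[1.1,-2.9,-0.4],1]
    - [[0,0,0],[1.2,-3.4,-0.4],1]
    - [[0,0,0],[1.3,-3.9,-0.4],1]
    - [[0,0,0],[1.5,-4.4,-0.6],1]
    - [[0,0,0],[1.6,-4.8,-0.7],1]
    - [[0,0,0],[1.7,-5.2,-0.8],1]
    - [[0,0,0],[1.8,-5.6,-1.0],1]
    - [[0,0,0],[1.9,-6.0,-1.3],1]
    - [[0,0,0],[2.0,-6.4,-1.6],1]
    - [[0,0,0],[2.1,-6.8,-1.9],1]
    - [[0,0,0],[2.2,-7.1,-2.2],1]
    - [[0,0,0],[2.3,-7.4,-2.6],1]
    - [[0,0,0],[2.3,-7.6,-3.0],1]
    - [[0,0,0],[2.4,-7.9,-3.4],1]
    - [[0,0,0],[2.5,-8.1,-3.8],1]

```text
t: 4.02
ee_pos: [0.4898, -0.1287, 0.1027]
ee_rot: [0.991, 0.132, -0.0, -0.0]
wrist_force: [0.1, 0.4, 0.5]
finger_gap: -0.0
grasp_force: 0.5
```

Run:
```python
from p import *
im,W,T=cloud('side'); cv2.imwrite('pics/f1.png',cv2.resize(im[100:230,190:330],None,fx=4,fy=4))
r=.055
for t in [10,5,0,-3]:
    a=np.radians(t); y=.0665-r*np.cos(a)+.002*np.sin(a)+.0145; z=.082+r*np.sin(a)+.002*np.cos(a)
    print(t,shift(-.013,y,z).round(1))
```

```text
[ 0.48976724 -0.12865845  0.10272585] [0.1 0.4 0.5]
box xy -0.01228835822140225 0.03036047876803634
10 [ 0.  -0.3 -0.9]
5 [ 0.  -0.4 -1.4]
0 [ 0.  -0.4 -1.9]
-3 [ 0.  -0.4 -2.2]
```

View pics/f1.png

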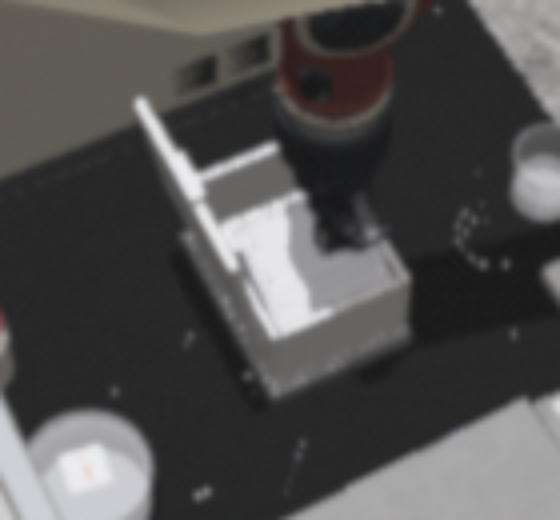

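The flap is most of the way down under the fingers at about (340,240), and the lid still stands. I press the flap flat next.

>>> jog_arm:
  plan:
    - [[0,0,0],[0,-0.2,-0.4],1]
    - [[0,0,0],[0,-0.3,-0.9],1]
    - [[0,0,0],[0,-0.4,-1.3],1]
    - [[0,0,0],[0,-0.4,-1.6],1]
    - [[0,0,0],[0,-0.4,-1.9],1]
    - [[0,0,0],[0,-0.4,-2.1],1]
    - [[0,0,0],[0,-0.4,-2.2],1]
    - [[0,0,0],[0,-0.4,-2.2],1]

```text
t: 4.73
ee_pos: [0.4901, -0.1324, 0.0826]
ee_rot: [0.991, 0.132, 0.0, 0.0]
wrist_force: [-2.6, -0.1, 10.0]
finger_gap: 0.0003
grasp_force: 5.4
```

>>> jog_arm:
  plan:
    - [[0,0,0],[0,0,2],1]
    - [[0,0,0],[0,0,6],1]
    - [[0,0,0],[0,0,10],1]
    - [[0,0,0],[0,0,14],1]
    - [[0,0,0],[0,0,18],1]
    - [[0,0,0],[0,0,22],1]
    - [[0,0,0],[0,0,25],1]
    - [[0,0,0],[3,0.5,25],1]
    - [[0,0,0],[7,1.2,25],1]
    - [[0,0,0],[10,2,25],1]
    - [[0,0,0],[14,2.6,25],1]
    - [[0,0,0],[15,3,25],1]
    - [[0,0,0],[15,3,25],1]
    - [[0,0,0],[15,3,25],1]

```text
t: 5.9
ee_pos: [0.6398, -0.1017, 0.33]
ee_rot: [0.991, 0.133, -0.001, -0.0]
wrist_force: [-0.4, 0.1, 0.5]
finger_gap: 0.0004
grasp_force: 0.0
```

Run:
```python
from p import *
im,W,T=cloud('side'); cv2.imwrite('pics/f2.png',cv2.resize(im[100:230,190:330],None,fx=4,fy=4))
im,V,T=cloud('top')
for n,U in(('side',W),('top',V)):
    w=U.reshape(-1,3); w=w[~np.isnan(w).any(1)]; q=np.c_[(w[:,:2]-C)@X,(w[:,:2]-C)@Y,w[:,2]]
    for y in(.05,.03,.01,0): 
        m=(abs(q[:,1]-y)<.008)&(abs(q[:,0])<.035)&(q[:,2]<.2); print(n,'flap z at y',y,np.median(q[m,2]).round(4),m.sum())
    for z in(.12,.15,.18,.2):
        m=(abs(q[:,2]-z)<.006)&(abs(q[:,1])<.07)&(q[:,0]>.05)&(q[:,0]<.1); print(n,'lid x at z',z,np.percentile(q[m,0],[5,50,95]).round(4),m.sum())
th,hz=1.73,.0895;r=.095
for t in [1.9,1.73,1.6]:
    print(t,shift(.060-r*np.cos(t)+.008*np.sin(t)+.011,.012,hz+r*np.sin(t)+.008*np.cos(t)).round(1))
```

```text
[ 0.63981349 -0.10165313  0.32995938] [-0.4  0.1  0.5]
box xy 0.1396321172522813 0.017580308138642867
side flap z at y 0.05 0.0828 118
side flap z at y 0.03 0.0834 114
side flap z at y 0.01 0.0825 105
side flap z at y 0 0.0822 107
side lid x at z 0.12 [0.068  0.0723 0.0736] 15
side lid x at z 0.15 [0.0753 0.0773 0.0781] 16
side lid x at z 0.18 [0.0813 0.0824 0.0828] 16
side lid x at z 0.2 [0.0776 0.0828 0.0856] 87
top flap z at y 0.05 nan 0
top flap z at y 0.03 nan 0
top flap z at y 0.01 nan 0
top flap z at y 0 nan 0
top lid x at z 0.12 [0.0617 0.063  0.0649] 11
top lid x at z 0.15 [0.0666 0.0677 0.0701] 13
top lid x at z 0.18 [0.0713 0.0732 0.075 ] 16
top lid x at z 0.2 [0.0748 0.0773 0.0845] 29
1.9 [ -2.8  -1.3 -15.3]
1.73 [ -4.3  -1.7 -14.8]
1.6 [ -5.4  -2.  -14.6]
  return _methods._mean(a, axis=axis, dtype=dtype,
  ret = ret.dtype.type(ret / rcount)
```

View pics/f2.png

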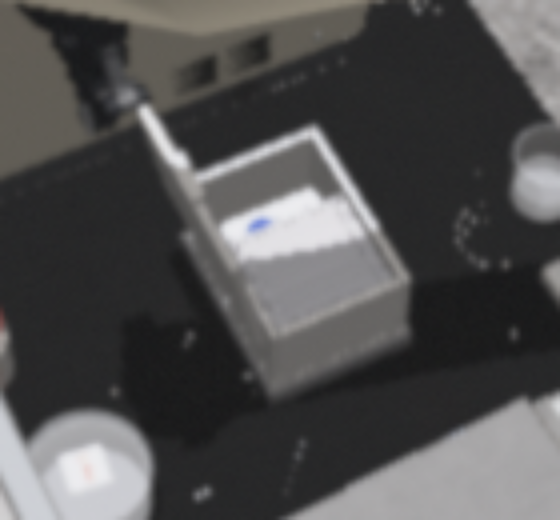

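The flap lies flat at a uniform z of 0.083, and the lid stands at about 1.73 rad with the tool behind it at (110,90). I descend behind the lid.

>>> jog_arm:
  plan:
    - [[0,0,0],[0,0,-4],1]
    - [[0,0,0],[0,0,-8],1]
    - [[0,0,0],[0,0,-12],1]
    - [[0,0,0],[-1,-0.4,-14],1]
    - [[0,0,0],[-2,-0.8,-14.6],1]
    - [[0,0,0],[-2.8,-1.3,-14.6],1]
    - [[0,0,0],[-2.8,-1.3,-14.6],1]

```text
t: 6.58
ee_pos: [0.61, -0.1181, 0.1861]
ee_rot: [0.991, 0.13, -0.001, 0.001]
wrist_force: [0.4, -0.7, -0.5]
finger_gap: 0.0001
grasp_force: 0.0
```

Run:
```python
from p import *
hz=.0895;r=.095
for t in [1.75,1.65,1.55,1.4,1.25,1.1,.95,.8,.65,.5,.35,.2,.1,.05,0,-.03]:
    print(t,shift(.060-r*np.cos(t)+.008*np.sin(t)+.011,.012,hz+r*np.sin(t)+.008*np.cos(t)).round(1))
```

```text
[ 0.60998242 -0.11808555  0.18609986] [ 0.4 -0.7 -0.5]
box xy 0.10656285662094175 0.009435289551908897
1.75 [-1.1 -0.  -0.5]
1.65 [-2.  -0.3 -0.3]
1.55 [-2.9 -0.5 -0.1]
1.4 [-4.3 -0.9 -0.2]
1.25 [-5.7 -1.3 -0.4]
1.1 [-7.  -1.6 -0.8]
0.95 [-8.2 -1.9 -1.5]
0.8 [-9.3 -2.2 -2.3]
0.65 [-10.3  -2.5  -3.3]
0.5 [-11.2  -2.7  -4.4]
0.35 [-11.9  -2.9  -5.7]
0.2 [-12.3  -3.   -7. ]
0.1 [-12.6  -3.1  -7.9]
0.05 [-12.6  -3.1  -8.4]
0 [-12.7  -3.1  -8.9]
-0.03 [-12.7  -3.1  -9.1]
```

>>> jog_arm:
  plan:
    - [[0,0,0],[-1.1,0,-0.4],1]
    - [[0,0,0],[-2.0,-0.3,-0.3],1]
    - [[0,0,0],[-2.9,-0.5,-0.2],1]
    - [[0,0,0],[-3.6,-0.7,-0.2],1]
    - [[0,0,0],[-4.3,-0.9,-0.2],1]
    - [[0,0,0],[-5.0,-1.1,-0.3],1]
    - [[0,0,0],[-5.7,-1.3,-0.4],1]
    - [[0,0,0],[-6.4,-1.5,-0.6],1]
    - [[0,0,0],[-7.0,-1.6,-0.8],1]
    - [[0,0,0],[-7.6,-1.8,-1.1],1]
    - [[0,0,0],[-8.2,-1.9,-1.5],1]
    - [[0,0,0],[-8.8,-2.1,-1.9],1]
    - [[0,0,0],[-9.3,-2.2,-2.3],1]
    - [[0,0,0],[-9.8,-2.4,-2.8],1]
    - [[0,0,0],[-10.3,-2.5,-3.3],1]
    - [[0,0,0],[-10.8,-2.6,-3.8],1]
    - [[0,0,0],[-11.2,-2.7,-4.4],1]
    - [[0,0,0],[-11.6,-2.8,-5.0],1]
    - [[0,0,0],[-11.9,-2.9,-5.7],1]
    - [[0,0,0],[-11.9,-2.9,-5.7],1]

```text
t: 8.25
ee_pos: [0.491, -0.1444, 0.1265]
ee_rot: [0.991, 0.132, -0.002, -0.001]
wrist_force: [-1.3, -0.3, 0.5]
finger_gap: 0.0001
grasp_force: 0.0
```

Run:
```python
from p import *
im,W,T=cloud('side'); cv2.imwrite('pics/f3.png',cv2.resize(im[100:230,190:330],None,fx=4,fy=4))
hz=.0895;r=.095
for t in [.35,.2,.1,.05,0,-.03]:
    print(t,shift(.060-r*np.cos(t)+.008*np.sin(t)+.011,.012,hz+r*np.sin(t)+.008*np.cos(t)).round(1))
```

```text
[ 0.49096827 -0.14444626  0.12652419] [-1.3 -0.3  0.5]
box xy -0.015217561248272435 0.01480036420541452
0.35 [ 0.  -0.3  0.3]
0.2 [-0.4 -0.4 -1. ]
0.1 [-0.7 -0.5 -2. ]
0.05 [-0.7 -0.5 -2.4]
0 [-0.8 -0.5 -2.9]
-0.03 [-0.8 -0.5 -3.2]
```

View pics/f3.png

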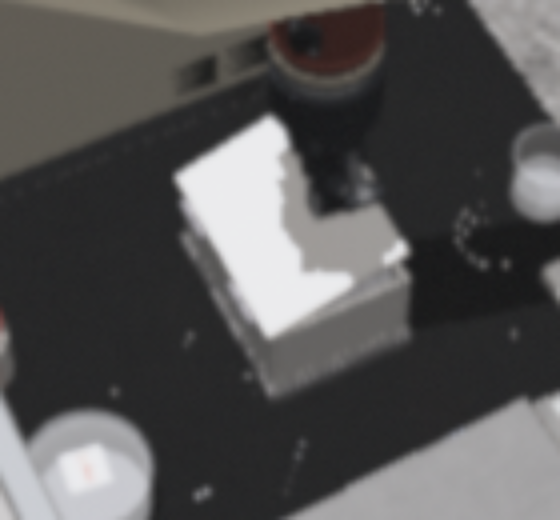

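The lid is nearly down, with its free edge at about (390,250) still slightly raised. I press it shut.

>>> jog_arm:
  plan:
    - [[0,0,0],[-0.2,-0.1,-0.6],1]
    - [[0,0,0],[-0.4,-0.2,-1.2],1]
    - [[0,0,0],[-0.6,-0.3,-1.7],1]
    - [[0,0,0],[-0.7,-0.4,-2.2],1]
    - [[0,0,0],[-0.8,-0.4,-2.6],1]
    - [[0,0,0],[-0.8,-0.4,-2.9],1]
    - [[0,0,0],[-0.8,-0.4,-3.1],1]
    - [[0,0,0],[-0.8,-0.4,-3.1],1]

```text
t: 8.97
ee_pos: [0.4846, -0.1486, 0.0977]
ee_rot: [0.991, 0.132, -0.001, 0.0]
wrist_force: [-1.5, 0.2, 6.0]
finger_gap: 0.0004
grasp_force: 3.0
```

>>> jog_arm:
  plan:
    - [[0,0,0],[0,0,-0.2],1]
    - [[0,0,0],[0,0,-0.2],1]
    - [[0,0,0],[0,0,-0.2],1]
    - [[0,0,0],[0,0,-0.2],1]

```text
t: 9.3
ee_pos: [0.4847, -0.1486, 0.0975]
ee_rot: [0.991, 0.132, -0.0, 0.001]
wrist_force: [-5.5, 2.0, 18.6]
finger_gap: 0.0001
grasp_force: 9.3
```

>>> jog_arm:
  plan:
    - [[0,0,0],[0,0,2],1]
    - [[0,0,0],[0,0,6],1]
    - [[0,0,0],[0,0,10],1]
    - [[0,0,0],[-1,3,14],1]
    - [[0,0,0],[-2,6,18],1]
    - [[0,0,0],[-3,9,20],1]
    - [[0,0,0],[-3,12,20],1]
    - [[0,0,0],[-3,15,20],1]
    - [[0,0,0],[-3,15,20],1]

```text
t: 10.05
ee_pos: [0.4546, 0.0093, 0.2967]
ee_rot: [0.99, 0.138, 0.002, -0.002]
wrist_force: [-0.2, -0.5, 0.2]
finger_gap: 0.0001
grasp_force: 0.0
```

Run:
```python
from p import *
im,W,T=cloud('side')
im2,V,T=cloud('top'); cv2.imwrite('pics/f4.png',im2[60:330,130:380])
for n,U in(('side',W),('top',V)):
    w=U.reshape(-1,3); w=w[~np.isnan(w).any(1)]; q=np.c_[(w[:,:2]-C)@X,(w[:,:2]-C)@Y,w[:,2]]
    for x in(-.045,-.02,.01,.04):
        m=(abs(q[:,0]-x)<.006)&(abs(q[:,1])<.06)&(q[:,2]<.15); print(n,'lid z at x',x,np.median(q[m,2]).round(4) if m.any() else '',m.sum())
```

```text
[0.45456283 0.00933197 0.29673471] [-0.2 -0.5  0.2]
box xy -0.010550089230072727 0.17276021629109764
side lid z at x -0.045 0.0969 149
side lid z at x -0.02 0.0971 146
side lid z at x 0.01 0.0976 147
side lid z at x 0.04 0.0978 148
top lid z at x -0.045 0.0982 321
top lid z at x -0.02 0.0982 318
top lid z at x 0.01 0.0983 318
top lid z at x 0.04 0.0982 310
```

View pics/f4.png

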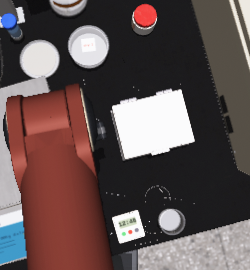

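The lid is flat and shut at (153,125), level within 1 mm. The beaker, pot, dish and jar look undisturbed, and the arm is clear. I hand in the job.

```bash
python3 -c "
from cell import robot
print(robot.close_job())"
```

```text
the job is handed in; nothing more can be done
None
```

I folded the flap flat, then shut the lid over it (level to about 1 mm in both camera views), and handed the job in at about 10 s with the arm clear and the items around the box apparently undisturbed; no verdict was returned.

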